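# Lay out the lunch things around the tiffin carrier

### The arm

A 7-joint arm with a two-finger parallel gripper is mounted at the origin on the work surface. World frame = base frame: x ahead of the robot, y to its left, z up, the work surface at z = 0. Lengths are in m, angles in rad, forces in N, time in s.
With the tool pointing down it reaches from about 0.4 to 0.85 m from the base axis. Payload 4.5 kg.
Tool frame: the origin (TCP) lies on the centre line of the jaws, within the pads' length; the fingertips stand 8 mm ahead of it and the grasp point (between the pads) lies 11 mm behind it; z points along the fingers, x is the direction in which the jaws open and shut, and the axes are right-handed (so a half turn about z gives the same grasp; the last joint's range is limited). The gripper opens to 88 mm and grips with 3 to 60 N. Pads are 18 mm wide; open, the fingers measure 123 mm over their backs; the gripper's body (75 mm by 187 mm) begins 45 mm behind the grasp point.
Start: joints at [-1.215, 0.689, -0.195, 1.565, 0.157, 0.902, -0.215], TCP at [0.198, 0.593, 0.247] pointing down, gripper open.
Joint ranges: [-3.01, 3.01], [-0.46, 2.08], [-1.47, 1.51], [0.13, 2.56], [-1, 4.14], [0.04, 2.09], [-2.66, 2.66]. Speed limits (rad/s): [2.57, 2.57, 3.14, 3.14, 3.14, 3.14, 3.14].

### API

Orientations are given as a unit quaternion [x, y, z, w].
In Python, from plant import r gives the robot as it stands.
- The arm moves only by the shell command python3 -m pendant 'ROWS' [FORCE]. ROWS is JSON, a list of rows, each a list of 3 entries, a list of its own where there are three numbers: the turn, a rotation vector about the tool's x, y, z in rad, then the shift along the tool's x, y, z in m, then the opening, from 0 (shut) to 1 (fully open). In form: [[[wx, wy, wz], [tx, ty, tz], claw], ...]. A call has 1 to 10 rows; each row is the pose to reach, as a shift and turn from the pose commanded when the call began, along the tool's axes at that moment; what a row does not reach only later rows make up. A row lasts 1/10 s, in which the tool goes at most 50 mm and 8.59 degrees, less where a joint would pass 70% of its speed; a pose out of reach is approached as far as the arm can. A call with a gripper value outside its range is refused whole. The fingers move at their own pace and stop on an object; FORCE is the grip in N (left out, the last holds). Time passes only in rows, so rows that repeat a pose let the fingers close. It gives the time, the measured TCP pose, the force and the opening at its end, in the units of the state.
- r.get_state(): the state, without advancing time (a new reading comes with each control period).
- r.snapshot(name): name is "side" or "top" or "wrist"; returns a dict with "image" (400x640x3 uint8, red, green, blue), "mtx" (3x3 intrinsics, pixels), "dist" ([k1, k2, p1, p2, k3] as OpenCV has them; the pictures are not rectified), "R" (3x3) and "t" (3): a world point X has camera coordinates R X + t; the wrist camera has in their place "T_tool_cam" (4x4, takes a point from camera to tool coordinates, whose origin is the TCP and whose axes are the tool frame's). Camera axes: x right, y down, z forward; pixel columns grow to the right and rows downward; lengths in m; the calibration is good to about 2 mm. A picture is of the moment at which its call begins: read the wrist's pose just before it. There is no depth.
- r.finish_job(): hands the job in, once; it reports no verdict.
The state is a dict: "clock": time; "q": joint angles; "qd": joint speeds; "joint_torque": joint torques, N m; "tool_pos": TCP position; "eef_rot": TCP orientation; "contact_force": force on the tool from outside, world axes, zero at the start; "moment": the same for the moment, N m; "opening": opening from 0.0 (shut) to 1.0 (fully open).
Only numpy, scipy, OpenCV 4.12 (cv2) and the standard library are available. Lean on these libraries where they do the work, as an engineer would, in place of code of your own. Each camera call takes 0.05 s, during which the arm holds its last target. There are 200 camera calls.

### The job

Lay out the lunch things around the tiffin carrier and the colander, which stay where they are: stand the green cup midway between the two on the line joining them; stand the blue-capped jar beside the carrier on the side away from the colander, in line with the two and with a gap of about 4 cm to the carrier; set the loose knobbed tier on top of the carrier, fully seated; and stand the yellow spice tin straight in front of the colander, on the robot's side and square to the line of carrier and colander, with a gap of about 4 cm. Set the cup and the blue-capped jar down gently, never drop them or tip them over; leave the red-capped jar, the copper tumbler and the wooden spatula where they are, and finish with all four things upright and let go.

Things in the scene. Friction and masses are not known exactly. Their poses are not given: they have to be found in the camera images.
- tiffin: Tiffin carrier, fixed: two joined stainless steel tiers, an open round pot 104 mm across, 80 mm high, clip latches folded down on its sides towards and away from the robot (stand out 8 mm). Mouth 96 mm across inside, 40 mm deep. Origin: centre of the underside, on the bench; axes parallel to the world (x away from the robot, y to its left).
- colander: Small open aluminium-coloured colander with dark holes, 110 mm across at the rim, 60 mm high, fixed to the bench. It stands about 300 mm to the left or to the right of the carrier (centre to centre; within 12 mm of the same distance from the robot along x). Origin: centre of the underside, on the bench; axes parallel to the world's.
- tier: Loose top tier, closed: steel round box 104 mm across, about 0.3 kg, black upright knob (22 mm across, 30 mm high) mid-lid. Tapered foot 6 mm high (76 to 91 mm across), then the 104 mm body; lid top at 50 mm, knob top at 80 mm. Seated, the foot sits in the carrier mouth (2.5 mm play), shoulder on the rim, origin 74 mm above the bench. Origin: centre of the foot underside, z up.
- jar: Empty glass jar with a BLUE screw cap, round, 60 mm across, 90 mm high, about 0.18 kg. Origin: centre of the underside, z up.
- cup: Green-glazed ceramic cup without handle, open, round, 64 mm across at the rim and narrower towards the foot, 75 mm high, about 0.16 kg. Origin: centre of the underside, z up.
- tin: Yellow round spice tin with a brass lid, 61 mm across, 52 mm high, about 0.15 kg. Origin: centre of the underside, z up.
- red_jar: Bystander: glass jar with a RED cap, 60 mm across, 90 mm high, at one end of the bench; to be left alone. Origin: centre of the underside.
- tumbler: Bystander: open copper tumbler, 68 mm across, 95 mm high, at the other end of the bench; to be left alone. Origin: centre of the underside.
- spatula: Bystander: wooden spatula lying crosswise behind the row; to be left alone. Origin: under its middle, its length along its x axis.

How it is judged:
At the end, for the whole second after the job is handed in: Cup midway between carrier and colander (18 mm along, 25 mm in x); blue-capped jar beside the carrier, gap 40 +/- 15 mm, 20 mm in x; tin in front of the colander, gap 40 +/- 15 mm, 18 mm sideways; tier seated on the carrier (centres within 6 mm); all upright, still, released; bystanders unmoved (horizontal distance between cup and tiffin below 0.168 m and horizontal distance between cup and colander below 0.168 m and x of cup in the frame of tiffin between -0.025 and 0.025 m and x of cup in the frame of colander between -0.025 and 0.025 m and x of jar in the frame of tiffin between -0.02 and 0.02 m and ((y of colander in the frame of tiffin below 0 m and y of jar in the frame of tiffin between 0.107 and 0.137 m) or (y of colander in the frame of tiffin above 0 m and y of jar in the frame of tiffin between -0.137 and -0.107 m)) and x of tin in the frame of colander between -0.141 and -0.111 m and y of tin in the frame of colander between -0.018 and 0.018 m and horizontal distance between tier and tiffin below 0.006 m and z of tier in the frame of tiffin between 0.069 and 0.078 m and angle between each of cup, jar, tin, tier's own z axis and vertical below 0.08 rad and linear speed of each of cup, jar, tin, tier below 0.02 m/s and angular speed of each of cup, jar, tin, tier below 0.2 rad/s and contact force between the fingers and cup below 0.1 N and height (world z) of cup between -0.004 and 0.006 m and contact force between the fingers and jar below 0.1 N and height (world z) of jar between -0.004 and 0.006 m and contact force between the fingers and tin below 0.1 N and height (world z) of tin between -0.004 and 0.006 m and contact force between the fingers and tier below 0.1 N); the robot touches nothing.
It fails at once if the cup is tipped over (tilted beyond 0.7 rad) (angle between cup's own z axis and vertical above 0.7 rad).
It fails at once if the cup is dropped (reaches the bench faster than 0.6 m/s) (height (world z) of cup below 0.012 m and linear speed of cup above 0.6 m/s).
It fails at once if the blue-capped jar is tipped over (tilted beyond 0.7 rad) (angle between jar's own z axis and vertical above 0.7 rad).
It fails at once if the blue-capped jar is dropped (reaches the bench faster than 0.6 m/s) (height (world z) of jar below 0.012 m and linear speed of jar above 0.6 m/s).
It fails at once if the red-capped jar, the copper tumbler or the spatula is moved more than 20 mm (distance of any of red_jar, tumbler, spatula from where it was at the start of the episode above 0.02 m).
It also fails if it takes over 118 s, if anything falls off the work surface, if the arm or the gripper's body presses on something with over 40 N, if the wrist force passes 120 N, or if a joint passes its speed limit or range.

## Working session

There is one attempt and no reset: what is moved stays moved. The work goes in short steps, Python scripts to look and compute and a shell command to move; the robot and the scene stay as the last step left them, time stands still between calls to the robot, and variables do not carry over. Pictures are saved under pics/ and viewed, about 12 in all and at most 16, crops included, and the job is handed in when it is done.

```bash
ls; mkdir -p pics; cat > h.py <<'E'
import numpy as np, cv2
from scipy.spatial.transform import Rotation as Ro
from plant import r
def snap(n,f):
    st=r.get_state(); s=r.snapshot(n); cv2.imwrite(f'pics/{f}.png',s['image'][:,:,::-1])
    if n=='wrist':
        Rt=Ro.from_quat(st['eef_rot']).as_matrix(); T=np.array(s['T_tool_cam'])
        C=Rt@T[:3,3]+st['tool_pos']; A=Rt@T[:3,:3]
    else:
        R=np.array(s['R']); A=R.T; C=-R.T@np.array(s['t'])
    np.savez(f'pics/{f}.npz',C=C,A=A,K=s['mtx'],D=s['dist'])
    return s['image']
def pt(f,u,v,z):
    d=np.load(f'pics/{f}.npz'); p=cv2.undistortPoints(np.array([[[u,v]]],float),d['K'],d['D'])[0,0]
    ray=d['A']@np.array([p[0],p[1],1]); return d['C']+ray*(z-d['C'][2])/ray[2]
def px(f,X):
    d=np.load(f'pics/{f}.npz'); R=d['A'].T
    return cv2.projectPoints(np.atleast_2d(np.array(X,float)),cv2.Rodrigues(R)[0],-R@d['C'],d['K'],d['D'])[0][:,0]
def go(p,yaw=None):
    "shift in tool axes to reach world TCP p"
    st=r.get_state(); R=Ro.from_quat(st['eef_rot'])
    return R.inv().apply(np.array(p)-st['tool_pos']).round(4)
E
python3 - <<'E'
from h import *
snap('top','t0'); snap('side','s0')
st=r.get_state(); print(st); print(Ro.from_quat(st['eef_rot']).as_matrix().round(3))
E
```

```text
pics
{'clock': 0.1, 'q': array([-1.21519783,  0.68990521, -0.19453411,  1.56621157,  0.15731418,
        0.90250915, -0.21508235]), 'qd': array([-1.99867221e-05, -1.76455791e-03, -3.76531396e-04, -3.57695530e-03,
       -1.95085488e-03, -4.08846539e-05, -6.08611693e-04]), 'joint_torque': array([-3.04144691e-03, -5.28508115e+01, -1.27149403e+00, -1.53838921e+01,
       -5.25276270e-02,  1.93588108e-03,  4.41512657e-05]), 'tool_pos': array([0.19753515, 0.59238901, 0.24599499]), 'eef_rot': array([ 8.11223745e-01,  5.84735293e-01, -6.27888866e-04,  5.27449125e-04]), 'contact_force': array([-0.43053773,  0.23898108, -0.37957004]), 'moment': array([0.04113389, 0.01304737, 0.00054696]), 'opening': 1.0020091293230284}
[[ 0.316  0.949 -0.   ]
 [ 0.949 -0.316 -0.002]
 [-0.002  0.    -1.   ]]
```

View pics/t0.png

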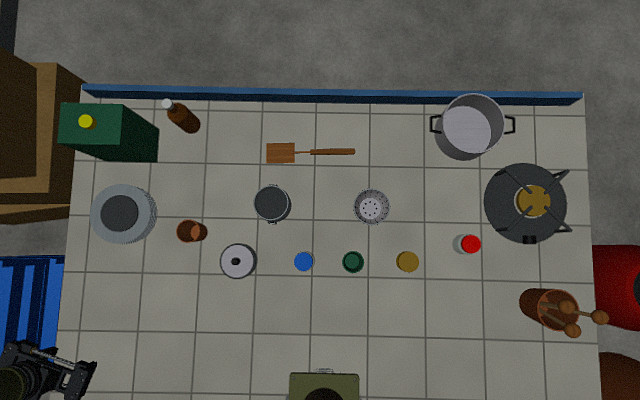

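View pics/s0.png

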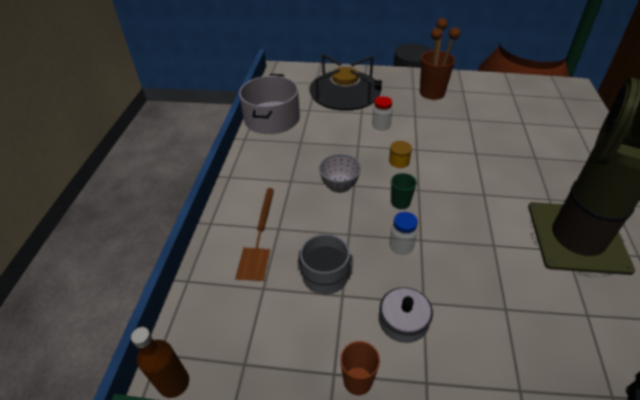

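The top picture shows the carrier at (272,203), colander (372,207), tier (237,261), blue cap (304,261), cup (353,261), tin (408,261), red jar (470,243) and tumbler (192,231). The side view agrees, and the colander lies on the robot's right (-y).

```bash
python3 - <<'E'
from h import *
for n,u,v,z in [('tiffin',272,203,.08),('tiffin_l',254,203,.08),('tiffin_r',291,203,.08),('col',372,207,.06),('col_l',354,206,.06),('col_r',389.5,206,.06),('tier',237.5,261,.05),('knob',235.5,261.5,.08),('jar',304,261,.09),('cup',353,261,.075),('tin',408,261,.052),('red',470,243,.09),('tumb',192,231,.095),('spat',310,152,.01)]:
    print(n,pt('t0',u,v,z).round(4))
im=cv2.imread('pics/t0.png')
cv2.imwrite('pics/t0c.png',cv2.resize(im[180:290,170:500],None,fx=2.4,fy=2.4,interpolation=cv2.INTER_CUBIC))
E
```

```text
tiffin [0.5946 0.1595 0.08  ]
tiffin_l [0.5936 0.212  0.08  ]
tiffin_r [0.5957 0.1041 0.08  ]
col [ 0.5907 -0.1339  0.06  ]
col_l [ 0.5926 -0.0807  0.06  ]
col_r [ 0.5947 -0.1855  0.06  ]
tier [0.4243 0.2592 0.05  ]
knob [0.424  0.2577 0.08  ]
jar [0.4296 0.0608 0.09  ]
cup [ 0.432  -0.0792  0.075 ]
tin [ 0.4348 -0.2411  0.052 ]
red [ 0.4905 -0.4089  0.09  ]
tumb [0.5083 0.382  0.095 ]
spat [0.7654 0.0571 0.01  ]
```

View pics/t0c.png

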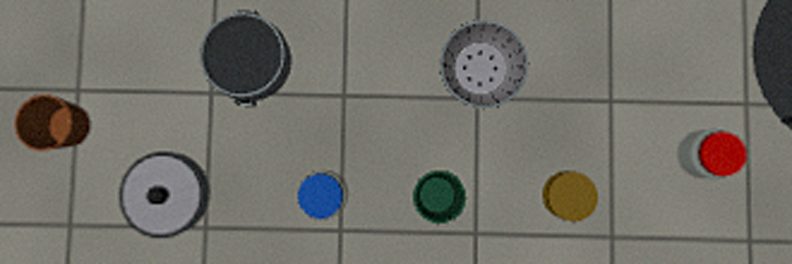

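The crop confirms the rim centres: carrier (271.7,203.3) and colander (371.7,206.7), 293 mm apart. I'll move inward with the jaws turned along world x, by way of the carrier for a close look.

```bash
P='python3 -m pendant'; $P '[[[0,0,1.25],[-0.292,0.3635,-0.054],1],[[0,0,1.25],[-0.292,0.3635,-0.054],1],[[0,0,1.25],[-0.292,0.3635,-0.054],1],[[0,0,1.25],[-0.292,0.3635,-0.054],1],[[0,0,1.25],[-0.292,0.3635,-0.054],1],[[0,0,1.25],[-0.292,0.3635,-0.054],1],[[0,0,1.25],[-0.292,0.3635,-0.054],1],[[0,0,1.25],[-0.292,0.3635,-0.054],1],[[0,0,1.25],[-0.292,0.3635,-0.054],1],[[0,0,1.25],[-0.292,0.3635,-0.054],1]]'
$P '[[[0,0,0],[0,0,0],1],[[0,0,0],[0,0,0],1],[[0,0,0],[0,0,0],1]]'
python3 - <<'E'
from h import *
snap('wrist','w1'); st=r.get_state(); print(st['q'].round(2),Ro.from_quat(st['eef_rot']).as_matrix().round(3))
d=np.load('pics/w1.npz');print(d['C'],d['A'].round(2))
E
```

```text
clock: 1.1
tool_pos: [0.4526, 0.1957, 0.3012]
eef_rot: [1.0, -0.005, 0.001, 0.001]
contact_force: [0.1, 0.5, 0.0]
opening: 1.002
clock: 1.4
tool_pos: [0.449, 0.2027, 0.3003]
eef_rot: [1.0, 0.001, -0.001, -0.0]
contact_force: [0.7, 0.5, 0.2]
opening: 0.999
[-0.61  0.45  0.14  1.89 -0.08  0.81 -0.42] [[ 1.     0.003 -0.001]
 [ 0.003 -1.     0.001]
 [-0.001 -0.001 -1.   ]]
[0.44829245 0.2854869  0.43889386] [[ 1.    0.    0.  ]
 [ 0.   -0.95 -0.32]
 [-0.    0.32 -0.95]]
```

View pics/w1.png

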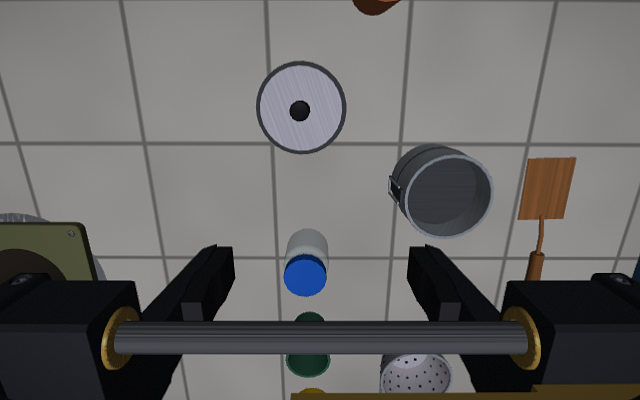

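The wrist view is clear: tier lid at (301,108) with its knob at (300,110), carrier rim at (446,195), blue cap at (305,275), colander at the bottom.

```bash
python3 - <<'E'
from h import *
for n,u,v,z in [('tier',301,107.5,.05),('knob',300,109,.08),('tiffin',446,195.5,.08),('til',399,195,.08),('tir',492.5,195,.08),('jar',305.5,275.5,.09),('cup',308,359,.075),('c_l',286.5,358,.075),('c_r',330,358,.075)]:
    print(n,pt('w1',u,v,z).round(4))
E
```

```text
tier [0.4255 0.2657 0.05  ]
knob [0.4262 0.2657 0.08  ]
tiffin [0.5937 0.1697 0.08  ]
til [0.5392 0.17   0.08  ]
tir [0.6476 0.1705 0.08  ]
jar [0.4304 0.0691 0.09  ]
cup [ 0.4316 -0.0755  0.075 ]
c_l [ 0.4013 -0.0739  0.075 ]
c_r [ 0.4627 -0.0736  0.075 ]
```

The two cameras disagree by about 8 mm in y. I'll check whether the arm was still settling, using the blue cap's colour centroid.

```bash
cat >> h.py <<'E'
def blob(f,lo,hi,box=None):
    im=cv2.cvtColor(cv2.imread(f'pics/{f}.png'),cv2.COLOR_BGR2HSV); m=cv2.inRange(im,np.array(lo),np.array(hi))
    if box: k=np.zeros_like(m); k[box[1]:box[3],box[0]:box[2]]=1; m*=k
    n,l,s,c=cv2.connectedComponentsWithStats(m); i=1+s[1:,4].argmax(); return c[i].round(1),s[i]
E
python3 - <<'E'
from h import *
for k in range(2):
  snap('wrist',f'w2{k}'); st=r.get_state(); print(st['tool_pos'],st['eef_rot'])
snap('top','t2')
B=((105,120,60),(125,255,255))
for f,b in [('w1',(250,200,350,310)),('w21',(250,200,350,310)),('t2',(280,240,330,280))]:
  c,s=blob(f,*B,box=b); print(f,c,s,pt(f,*c,.088))
# top-view check on a tile-grid/base: gripper visible? TCP projection
print(px('t2',[st['tool_pos'],[0,0,0],[.4,0,0],[.4,.3,0]]))
E
```

```text
[0.4491454  0.20256008 0.30039738] [ 9.99999214e-01  1.11840205e-03 -5.26793820e-04 -2.10736311e-04]
[0.44932324 0.20232036 0.3004921 ] [ 9.99999502e-01  9.13330574e-04 -3.66385382e-04 -1.68373310e-04]
w1 [304.7 275.3] [ 284  254   42   43 1422] [0.4292853  0.06813721 0.088     ]
w21 [304.6 275.1] [ 284  254   42   43 1420] [0.42942324 0.0682258  0.088     ]
t2 [303.  261.3] [294 252  19  19 272] [0.42859906 0.06372981 0.088     ]
[[236.64384893 254.38282121]
 [322.73649364 409.3667187 ]
 [325.73000212 270.16548066]
 [227.69099952 268.21569005]]
```

View pics/t2.png

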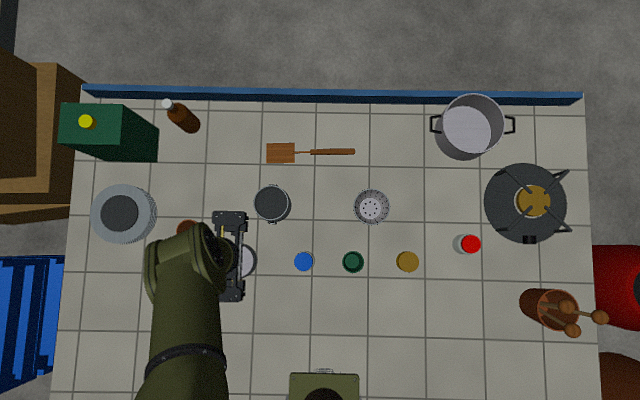

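The arm had settled; about 4 mm of disagreement remains, which is acceptable. The top view shows the gripper over the tier and nothing disturbed. Next I go above the cup.

```bash
P='python3 -m pendant'; $P '[[[0,0,0],[-0.017,0.279,0.12],1],[[0,0,0],[-0.017,0.279,0.12],1],[[0,0,0],[-0.017,0.279,0.12],1],[[0,0,0],[-0.017,0.279,0.12],1],[[0,0,0],[-0.017,0.279,0.12],1],[[0,0,0],[-0.017,0.279,0.12],1],[[0,0,0],[-0.017,0.279,0.12],1],[[0,0,0],[-0.017,0.279,0.12],1],[[0,0,0],[-0.017,0.279,0.12],1],[[0,0,0],[-0.017,0.279,0.12],1]]' 20
python3 - <<'E'
from h import *
import time
snap('wrist','w3'); snap('wrist','w3b'); st=r.get_state(); print(st['tool_pos'],st['eef_rot'])
E
```

```text
clock: 2.6
tool_pos: [0.4336, -0.076, 0.1812]
eef_rot: [1.0, 0.001, 0.001, -0.0]
contact_force: [0.7, -0.3, -0.3]
opening: 0.995
[ 0.43346106 -0.07635376  0.18113271] [ 9.99999115e-01  1.17591610e-03  5.66400914e-04 -2.57007353e-04]
```

View pics/w3b.png

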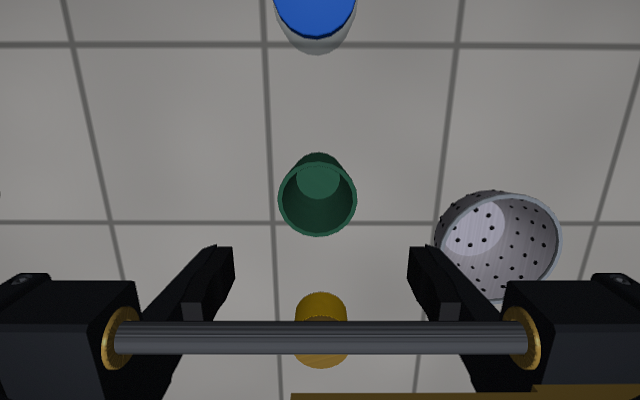

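Cup rim: columns 278–357, rows 162–236, centre (317.5,199). Colander rim centre is about (500,247); tin lid about (321,345).

```bash
python3 - <<'E'
from h import *
for n,u,v,z in [('cup',317.5,199,.075),('cl',278,199,.075),('cr',357,199,.075),('ct',317.5,162,.075),('cb',317.5,236,.075),('col',500,247,.06),('coltop',500,193,.06),('colbot',500,301,.06),('colr',561,240,.06),('tinl',294.5,345,.052),('tinr',348,345,.052),('tinb',321,369,.052)]:
    print(n,pt('w3b',u,v,z).round(4))
print(px('w3b',[[.4335,-.0764,z] for z in (.075,.18)]))
E
```

```text
cup [ 0.4309 -0.0756  0.075 ]
cl [ 0.3996 -0.0757  0.075 ]
cr [ 0.4621 -0.0755  0.075 ]
ct [ 0.4308 -0.0458  0.075 ]
cb [ 0.4309 -0.1077  0.075 ]
col [ 0.5928 -0.1249  0.06  ]
coltop [ 0.5837 -0.0747  0.06  ]
colbot [ 0.6031 -0.1815  0.06  ]
colr [ 0.6457 -0.118   0.06  ]
tinl [ 0.4075 -0.2407  0.052 ]
tinr [ 0.4621 -0.2406  0.052 ]
tinb [ 0.4347 -0.2721  0.052 ]
[[320.83559903 199.9942022 ]
 [321.39651034 269.24705635]]
```

Cup confirmed at (0.431, -0.076), diameter 62 mm. I descend and grip it with the grasp point at z≈0.05.

```bash
P='python3 -m pendant'; $P '[[[0,0,0],[-0.0025,0,0.04],1],[[0,0,0],[-0.0025,0,0.08],1],[[0,0,0],[-0.0025,0,0.11],1],[[0,0,0],[-0.0025,0,0.13],1],[[0,0,0],[-0.0025,0,0.142],1],[[0,0,0],[-0.0025,0,0.142],1],[[0,0,0],[-0.0025,0,0.142],1],[[0,0,0],[-0.0025,0,0.142],1]]' 15
$P '[[[0,0,0],[0,0,0],0.4],[[0,0,0],[0,0,0],0.4],[[0,0,0],[0,0,0],0.4],[[0,0,0],[0,0,0],0.4],[[0,0,0],[0,0,0],0.4],[[0,0,0],[0,0,0],0.4],[[0,0,0],[0,0,0],0.4],[[0,0,0],[0,0,0],0.4]]' 15

```

```text
clock: 3.5
tool_pos: [0.437, -0.079, 0.0449]
eef_rot: [1.0, -0.0, -0.004, -0.001]
contact_force: [-1.1, -0.6, 0.4]
opening: 1.001
clock: 4.3
tool_pos: [0.4352, -0.0792, 0.0441]
eef_rot: [1.0, -0.001, -0.007, -0.001]
contact_force: [-3.1, -0.4, 6.6]
opening: 0.691
```

```bash
P='python3 -m pendant'; $P '[[[0,0,0],[0,0,0],0.4],[[0,0,0],[0,0,0],0.4],[[0,0,0],[0,0,-0.01],0.4],[[0,0,0],[0,0,-0.02],0.4],[[0,0,0],[0,0,-0.03],0.4],[[0,0,0],[0,0,-0.04],0.4],[[0,0,0],[0,0,-0.05],0.4],[[0,0,0],[0,0,-0.06],0.4],[[0,0,0],[0,0,-0.06],0.4],[[0,0,0],[0,0,-0.06],0.4]]'
python3 - <<'E'
from h import *
snap('wrist','w4'); st=r.get_state(); print(st)
E
```

```text
clock: 5.3
tool_pos: [0.4372, -0.0792, 0.1041]
eef_rot: [1.0, -0.0, -0.005, -0.001]
contact_force: [0.3, -0.2, -1.5]
opening: 0.688
{'clock': 5.35, 'q': array([ 0.08307629,  0.74534668, -0.01096083,  2.21156848,  0.03138114,
        0.19610693,  0.04328555]), 'qd': array([-0.00026431,  0.01017043,  0.00108226,  0.00222709,  0.00085986,
       -0.00063644,  0.00222379]), 'joint_torque': array([ 2.35829561e-02, -4.46540844e+01,  1.19307641e+00, -3.72237973e+00,
       -1.39641756e-02,  6.87344628e-02,  7.10108943e-04]), 'tool_pos': array([ 0.4369908 , -0.07916277,  0.10375269]), 'eef_rot': array([ 9.99983710e-01, -4.39685259e-04, -5.58768078e-03, -1.07918882e-03]), 'contact_force': array([ 0.25229581,  0.60460926, -2.43343166]), 'moment': array([-0.10546087,  0.03413445, -0.00746059]), 'opening': 0.6896519886042934}
```

View pics/w4.png

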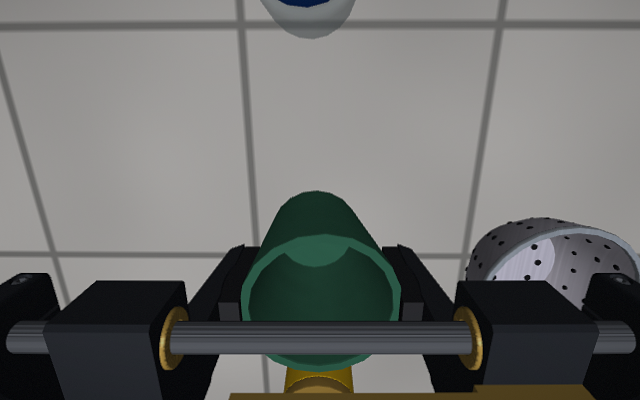

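The cup is held at its sides and clear of the bench (rim spans columns 242–401). I carry it up and over to the midpoint.

```bash
P='python3 -m pendant'; $P '[[[0,0,0],[0.04,0,-0.05],0.4],[[0,0,0],[0.08,-0.03,-0.05],0.4],[[0,0,0],[0.12,-0.06,-0.05],0.4],[[0,0,0],[0.156,-0.095,-0.05],0.4],[[0,0,0],[0.156,-0.095,-0.05],0.4],[[0,0,0],[0.156,-0.095,-0.05],0.4],[[0,0,0],[0.156,-0.095,-0.05],0.4],[[0,0,0],[0.156,-0.095,-0.05],0.4],[[0,0,0],[0.156,-0.095,-0.05],0.4]]'
python3 - <<'E'
from h import *
snap('wrist','w5'); snap('top','t5'); st=r.get_state(); print(st['tool_pos'],st['eef_rot'],st['opening'])
im=cv2.imread('pics/w5.png'); t=cv2.imread('pics/t5.png')[170:300,170:490]
cv2.imwrite('pics/c5.png',np.hstack([cv2.resize(im,(480,300)),cv2.resize(t,(320,130)).repeat(1,0) if 0 else cv2.copyMakeBorder(t,0,170,0,0,cv2.BORDER_CONSTANT)]))
E
```

```text
clock: 6.25
tool_pos: [0.5926, 0.0138, 0.1522]
eef_rot: [1.0, -0.002, -0.006, -0.001]
contact_force: [-1.4, 0.6, -2.6]
opening: 0.69
[0.59310384 0.01450403 0.15232329] [ 9.99981835e-01 -1.19574648e-03 -5.84476692e-03 -8.58973411e-04] 0.6900652492643364
```

View pics/w5.png

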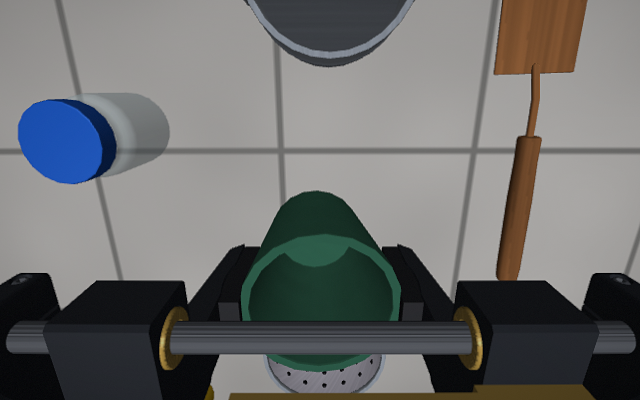

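Carrier rim's near edge is at about (331,57); colander rim spans columns 264–385 with its bottom near row 394. The cup is still well gripped.

```bash
python3 - <<'E'
from h import *
for n,u,v,z in [('tif edge',331,57.5,.08),('col bot',324,395,.06),('coll',264,362,.06),('colr',385,362,.06),('jar',60,141,.09)]:
    print(n,pt('w5',u,v,z).round(4))
print(px('w5',[[.593,.0195,z] for z in (.11,.185)]))
E
```

```text
tif edge [0.5976 0.1148 0.08  ]
col bot [ 0.594  -0.1748  0.06  ]
coll [ 0.5398 -0.136   0.06  ]
colr [ 0.6486 -0.1349  0.06  ]
jar [0.4293 0.0668 0.09  ]
[[322.89989457 224.89207059]
 [321.87831619 301.94604355]]
```

Midpoint y≈0.017, x≈0.593, so the cup is on target. I lower it gently.

```bash
P='python3 -m pendant'; $P '[[[0,0,0],[0,0,0.03],0.4],[[0,0,0],[0,0,0.055],0.4],[[0,0,0],[0,0,0.075],0.4],[[0,0,0],[0,0,0.09],0.4],[[0,0,0],[0,0,0.098],0.4],[[0,0,0],[0,0,0.102],0.4],[[0,0,0],[0,0,0.102],0.4],[[0,0,0],[0,0,0.102],0.4],[[0,0,0],[0,0,0.102],0.4]]'
$P '[[[0,0,0],[0,0,0.002],0.4],[[0,0,0],[0,0,0.004],0.4],[[0,0,0],[0,0,0.0055],0.4],[[0,0,0],[0,0,0.0055],0.4],[[0,0,0],[0,0,0.0055],0.4]]'
```

```text
clock: 7.25
tool_pos: [0.5931, 0.0158, 0.0511]
eef_rot: [1.0, -0.001, -0.005, -0.001]
contact_force: [-0.3, 0.3, -1.6]
opening: 0.692
clock: 7.75
tool_pos: [0.5924, 0.0158, 0.0447]
eef_rot: [1.0, -0.0, -0.006, -0.001]
contact_force: [-0.7, -0.2, -1.5]
opening: 0.688
```

```bash
P='python3 -m pendant'; $P '[[[0,0,0],[0,0,0.001],0.4],[[0,0,0],[0,0,0.002],0.4],[[0,0,0],[0,0,0.003],0.4],[[0,0,0],[0,0,0.003],0.4],[[0,0,0],[0,0,0.003],0.4]]'

```

```text
clock: 8.25
tool_pos: [0.5925, 0.0156, 0.0438]
eef_rot: [1.0, -0.001, -0.005, -0.001]
contact_force: [-4.8, -0.2, 15.6]
opening: 0.685
```

Contact felt (15 N). I ease off, open, lift, and take out the small tool tilt.

```bash
P='python3 -m pendant'; $P '[[[0,0,0],[0,0,-0.002],0.4],[[0,0,0],[0,0,-0.002],0.4],[[0,0,0],[0,0,-0.002],0.6],[[0,0,0],[0,0,-0.002],0.75],[[0,0,0],[0,0,-0.002],1],[[0,0,0],[0,0,-0.002],1],[[0,0,0],[0,0,-0.002],1],[[0,0,0],[0,0,-0.03],1],[[0,0,0],[0,0,-0.07],1],[[0,0.011,0],[0,0,-0.115],1]]' 
$P '[[[0,0.011,0],[0,0.0,-0.025],1],[[0,0.011,0],[0,0.02,-0.025],1],[[0,0.011,0],[-0.04,0.06,-0.025],1],[[0,0.011,0],[-0.158,0.257,-0.025],1],[[0,0.011,0],[-0.158,0.257,-0.025],1],[[0,0.011,0],[-0.158,0.257,-0.025],1],[[0,0.011,0],[-0.158,0.257,-0.025],1],[[0,0.011,0],[-0.158,0.257,-0.025],1],[[0,0.011,0],[-0.158,0.257,-0.025],1],[[0,0.011,0],[-0.158,0.257,-0.025],1]]' 
python3 - <<'E'
from h import *
snap('wrist','w6'); snap('wrist','w6'); st=r.get_state(); print(st['tool_pos'],st['eef_rot'],st['opening'])
E
```

```text
clock: 9.25
tool_pos: [0.5931, 0.0155, 0.157]
eef_rot: [1.0, -0.0, -0.001, -0.001]
contact_force: [0.4, 0.3, -0.2]
opening: 1.004
clock: 10.25
tool_pos: [0.4353, -0.242, 0.1813]
eef_rot: [1.0, -0.002, 0.006, -0.001]
contact_force: [0.7, -0.2, 0.3]
opening: 1.001
[ 0.43654602 -0.24000001  0.18127769] [ 9.99981294e-01  6.52315035e-04  5.90218248e-03 -1.46614347e-03] 0.9989461106464748
```

View pics/w6.png

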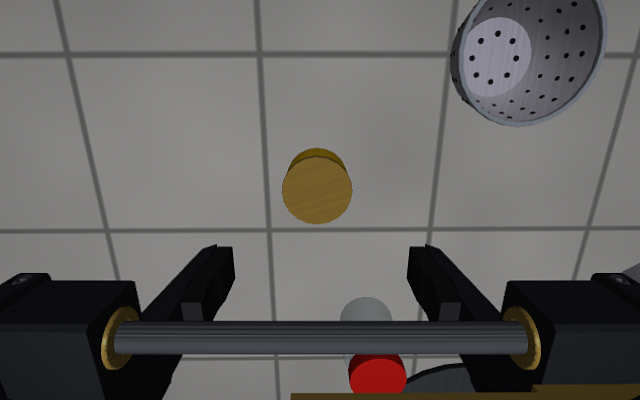

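Tin lid centre is at (317,190) and the colander rim's near edge at (517,126). I now undo the tilt correction.

```bash
python3 - <<'E'
from h import *
for n,u,v,z in [('tin',317,190,.052),('l',282,190,.052),('r',352,190,.052),('colbot',517,126,.06),('colr',606,35,.06),('coll',457,60,.06)]:
    print(n,pt('w6',u,v,z).round(4))
E
```

```text
tin [ 0.4341 -0.2395  0.052 ]
l [ 0.4041 -0.2394  0.052 ]
r [ 0.4642 -0.2396  0.052 ]
colbot [ 0.5923 -0.1846  0.06  ]
colr [ 0.6459 -0.119   0.06  ]
coll [ 0.5381 -0.1366  0.06  ]
```

```bash
P='python3 -m pendant'; $P '[[[0,-0.011,0],[-0.003,0,0.045],1],[[0,-0.011,0],[-0.003,0,0.09],1],[[0,-0.011,0],[-0.003,0,0.12],1],[[0,-0.011,0],[-0.003,0,0.14],1],[[0,-0.011,0],[-0.003,0,0.155],1],[[0,-0.011,0],[-0.003,0,0.155],1],[[0,-0.011,0],[-0.003,0,0.155],1],[[0,-0.011,0],[-0.003,0,0.155],1]]' 15
$P '[[[0,0,0],[0,0,0],0.4],[[0,0,0],[0,0,0],0.4],[[0,0,0],[0,0,0],0.4],[[0,0,0],[0,0,0],0.4],[[0,0,0],[0,0,0],0.4],[[0,0,0],[0,0,0],0.4],[[0,0,0],[0,0,0],0.4],[[0,0,0],[0,0,0],0.4]]' 15

```

```text
clock: 11.15
tool_pos: [0.4351, -0.2406, 0.0271]
eef_rot: [1.0, 0.0, 0.001, -0.001]
contact_force: [0.2, -0.4, 0.3]
opening: 1.003
clock: 11.95
tool_pos: [0.4343, -0.2412, 0.0265]
eef_rot: [1.0, -0.001, 0.0, -0.001]
contact_force: [1.3, 0.1, 5.6]
opening: 0.678
```

Tin gripped. I lift it and carry it to the front of the colander.

```bash
P='python3 -m pendant'; $P '[[[0,0,0],[0,0,-0.03],0.4],[[0,0,0],[0,0,-0.06],0.4],[[0,0,0],[0.0,-0.04,-0.06],0.4],[[0,0,0],[0.0315,-0.075,-0.06],0.4],[[0,0,0],[0.0315,-0.11,-0.06],0.4],[[0,0,0],[0.0315,-0.11,-0.06],0.4],[[0,0,0],[0.0315,-0.11,-0.06],0.4],[[0,0,0],[0.0315,-0.11,-0.06],0.4],[[0,0,0],[0.0315,-0.11,-0.06],0.4]]'
$P '[[[0,0,0],[0,0,0.02],0.4],[[0,0,0],[0,0,0.04],0.4],[[0,0,0],[0,0,0.052],0.4],[[0,0,0],[0,0,0.057],0.4],[[0,0,0],[0,0,0.06],0.4],[[0,0,0],[0,0,0.06],0.4],[[0,0,0],[0,0,0.06],0.4]]'
```

```text
clock: 12.85
tool_pos: [0.4653, -0.1328, 0.0863]
eef_rot: [1.0, -0.002, -0.0, -0.001]
contact_force: [0.6, 0.1, -1.0]
opening: 0.676
clock: 13.55
tool_pos: [0.4661, -0.1313, 0.0269]
eef_rot: [1.0, -0.001, 0.0, -0.001]
contact_force: [-0.4, -0.7, -0.8]
opening: 0.676
```

```bash
P='python3 -m pendant'; $P '[[[0,0,0],[0,0,0.001],0.4],[[0,0,0],[0,0,0.002],0.4],[[0,0,0],[0,0,0.002],0.4],[[0,0,0],[0,0,0.002],0.4]]'
```

```text
clock: 13.95
tool_pos: [0.4662, -0.1313, 0.0261]
eef_rot: [1.0, -0.0, 0.001, -0.001]
contact_force: [-1.1, 0.4, 16.6]
opening: 0.672
```

```bash
P='python3 -m pendant'; $P '[[[0,0,0],[0,0,-0.0015],0.4],[[0,0,0],[0,0,-0.0015],0.6],[[0,0,0],[0,0,-0.0015],0.75],[[0,0,0],[0,0,-0.0015],1],[[0,0,0],[0,0,-0.0015],1],[[0,0,0],[0,0,-0.0015],1],[[0,0,0],[0,0,-0.03],1],[[0,0,0],[0,0,-0.08],1],[[0,0,0],[0,0,-0.13],1],[[0,0,0],[0,0,-0.165],1]]' 
$P '[[[0,0,0],[-0.036,-0.198,0],1],[[0,0,0],[-0.036,-0.198,0],1],[[0,0,0],[-0.036,-0.198,0],1],[[0,0,0],[-0.036,-0.198,0],1],[[0,0,0],[-0.036,-0.198,0],1],[[0,0,0],[-0.036,-0.198,0],1],[[0,0,0],[-0.036,-0.198,0],1],[[0,0,0],[-0.036,-0.198,0],1]]' 
python3 - <<'E'
from h import *
snap('wrist','w7'); snap('wrist','w7'); st=r.get_state(); print(st['tool_pos'],st['eef_rot'],st['opening'])
c,s=blob('w7',(105,120,60),(125,255,255)); print(c,s,pt('w7',*c,.089))
for n,u,v in [('l',s[0],s[1]+s[3]/2),('r',s[0]+s[2],s[1]+s[3]/2),('b',c[0],s[1]+s[3])]: print(n,pt('w7',u,v,.09))
E
```

```text
clock: 14.95
tool_pos: [0.4661, -0.1316, 0.1922]
eef_rot: [1.0, -0.001, 0.001, -0.001]
contact_force: [1.6, -0.3, 0.6]
opening: 1.001
clock: 15.75
tool_pos: [0.4302, 0.0645, 0.1898]
eef_rot: [1.0, -0.002, -0.0, -0.001]
contact_force: [-0.4, -0.2, -0.6]
opening: 0.999
[0.43024336 0.06490069 0.18985343] [ 9.99997221e-01 -2.22515458e-03 -3.03293245e-05 -7.78468654e-04] 1.004063585184054
[319.4 198.4] [ 286  165   68   68 3584] [0.42891142 0.0675008  0.089     ]
l [0.40314688 0.06742994 0.09      ]
r [0.45560733 0.06725978 0.09      ]
b [0.42879211 0.03867785 0.09      ]
```

View pics/w7.png

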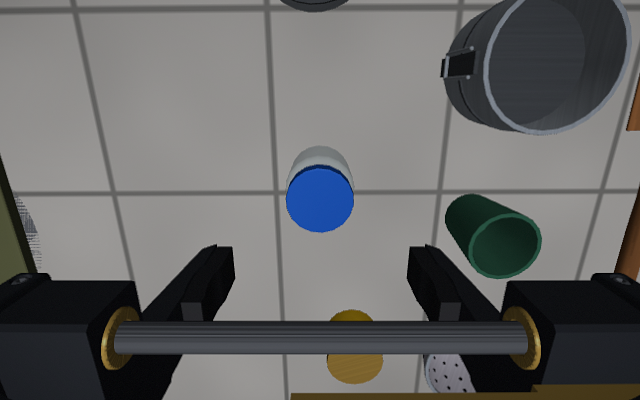

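Blue cap centre is (319,198), so the jar stands at (0.429,0.067). The cup stands upright (rim 505,246) and the tin is at (354,360). I descend on the jar.

```bash
P='python3 -m pendant'; $P '[[[0,0,0],[-0.001,-0.002,0.045],1],[[0,0,0],[-0.001,-0.002,0.08],1],[[0,0,0],[-0.001,-0.002,0.11],1],[[0,0,0],[-0.001,-0.002,0.13],1],[[0,0,0],[-0.001,-0.002,0.14],1],[[0,0,0],[-0.001,-0.002,0.14],1],[[0,0,0],[-0.001,-0.002,0.14],1],[[0,0,0],[-0.001,-0.002,0.14],1]]' 20
$P '[[[0,0,0],[0,0,0],0.4],[[0,0,0],[0,0,0],0.4],[[0,0,0],[0,0,0],0.4],[[0,0,0],[0,0,0],0.4],[[0,0,0],[0,0,0],0.4],[[0,0,0],[0,0,0],0.4],[[0,0,0],[0,0,0],0.4],[[0,0,0],[0,0,0],0.4]]' 20
python3 - <<'E'
from h import *
for n,u,v,z in [('tif b',540,134.5,.08),('tif r',632,50,.08),('tif l',485,68,.08),('cup',505,246,.075)]: print(n,pt('w7',u,v,z).round(4))
E
```

```text
clock: 16.65
tool_pos: [0.434, 0.069, 0.0536]
eef_rot: [1.0, -0.001, -0.002, -0.001]
contact_force: [-0.2, 1.1, 0.6]
opening: 1.003
clock: 17.45
tool_pos: [0.4311, 0.0693, 0.0533]
eef_rot: [1.0, -0.0, -0.005, -0.0]
contact_force: [-2.9, 0.8, 6.3]
opening: 0.668
tif b [0.596  0.1149 0.08  ]
tif r [0.649  0.1737 0.08  ]
tif l [0.547  0.1618 0.08  ]
cup [0.589 0.019 0.075]
```

Carrier refined to (0.595,0.166), so the jar goes to (0.595,0.288). Jar gripped; I lift and carry it over.

```bash
P='python3 -m pendant'; $P '[[[0,0,0],[0,0,-0.03],0.4],[[0,0,0],[0,0,-0.07],0.4],[[0,0,0],[0,0,-0.12],0.4],[[0,0,0],[0.03,-0.04,-0.12],0.4],[[0,0,0],[0.06,-0.08,-0.12],0.4],[[0,0,0],[0.09,-0.12,-0.12],0.4],[[0,0,0],[0.12,-0.16,-0.12],0.4],[[0,0,0],[0.15,-0.2,-0.12],0.4],[[0,0,0],[0.164,-0.219,-0.12],0.4],[[0,0,0],[0.164,-0.219,-0.12],0.4]]' 
$P '[[[0,0,0],[0,0,0],0.4],[[0,0,0],[0,0,0],0.4],[[0,0,0],[0,0,0],0.4]]'
python3 - <<'E'
from h import *
snap('top','t8'); snap('wrist','w8'); 
c,s=blob('t8',(105,120,60),(125,255,255),(200,170,330,290)); print(c,pt('t8',*c,.21))
E
```

```text
clock: 18.45
tool_pos: [0.5989, 0.2932, 0.171]
eef_rot: [1.0, 0.002, -0.002, -0.002]
contact_force: [-0.6, 0.1, -2.8]
opening: 0.668
clock: 18.75
tool_pos: [0.5972, 0.2865, 0.1722]
eef_rot: [1.0, -0.002, -0.004, 0.0]
contact_force: [-0.8, -0.9, -1.4]
opening: 0.671
[224.8 196.1] [0.59618283 0.26185801 0.21      ]
```

View pics/w8.png

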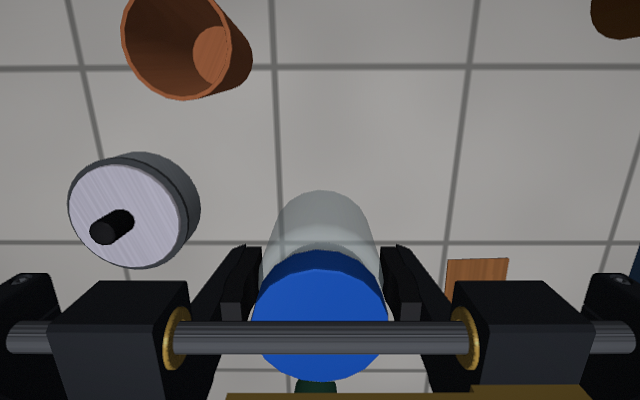

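Jar held straight in the jaws, tumbler and tier clear of it. I lower gently.

```bash
P='python3 -m pendant'; $P '[[[0,0,0],[-0.001,-0.002,0.03],0.4],[[0,0,0],[-0.001,-0.002,0.06],0.4],[[0,0,0],[-0.001,-0.002,0.085],0.4],[[0,0,0],[-0.001,-0.002,0.102],0.4],[[0,0,0],[-0.001,-0.002,0.112],0.4],[[0,0,0],[-0.001,-0.002,0.116],0.4],[[0,0,0],[-0.001,-0.002,0.117],0.4],[[0,0,0],[-0.001,-0.002,0.117],0.4],[[0,0,0],[-0.001,-0.002,0.117],0.4]]' 
$P '[[[0,0,0],[0,0,0.001],0.4],[[0,0,0],[0,0,0.002],0.4],[[0,0,0],[0,0,0.002],0.4],[[0,0,0],[0,0,0.002],0.4]]'
```

```text
clock: 19.75
tool_pos: [0.5965, 0.2906, 0.0563]
eef_rot: [1.0, -0.001, -0.003, -0.001]
contact_force: [0.5, 0.2, -2.0]
opening: 0.669
clock: 20.15
tool_pos: [0.596, 0.2905, 0.0535]
eef_rot: [1.0, -0.0, -0.003, -0.001]
contact_force: [-0.6, 0.3, -0.9]
opening: 0.671
```

```bash
P='python3 -m pendant'; $P '[[[0,0,0],[0,0,0.001],0.4],[[0,0,0],[0,0,0.002],0.4],[[0,0,0],[0,0,0.002],0.4],[[0,0,0],[0,0,0.002],0.4]]'
```

```text
clock: 20.55
tool_pos: [0.5962, 0.2905, 0.0533]
eef_rot: [1.0, -0.001, -0.003, -0.001]
contact_force: [-3.2, -0.9, 11.5]
opening: 0.674
```

```bash
P='python3 -m pendant'; $P '[[[0,0,0],[0,0,-0.0015],0.4],[[0,0,0],[0,0,-0.0015],0.6],[[0,0,0],[0,0,-0.0015],0.75],[[0,0,0],[0,0,-0.0015],1],[[0,0,0],[0,0,-0.0015],1],[[0,0,0],[0,0,-0.0015],1],[[0,0,0],[0,0,-0.03],1],[[0,0,0],[0,0,-0.08],1],[[0,0,0],[0,0,-0.12],1],[[0,0,0],[0,0,-0.147],1]]' 
$P '[[[0,0,0],[-0.1705,0.026,0],1],[[0,0,0],[-0.1705,0.026,0],1],[[0,0,0],[-0.1705,0.026,0],1],[[0,0,0],[-0.1705,0.026,0],1],[[0,0,0],[-0.1705,0.026,0],0.6],[[0,0,0],[-0.1705,0.026,0],0.6],[[0,0,0],[-0.1705,0.026,0],0.6],[[0,0,0],[-0.1705,0.026,0],0.6]]' 
python3 - <<'E'
from h import *
snap('wrist','w9'); snap('wrist','w9'); st=r.get_state(); print(st['tool_pos'],st['eef_rot'],st['opening'])
c,s=blob('w9',(0,0,0),(180,255,45),(230,80,430,260)); print(c,s)
print(px('w9',[[*st['tool_pos'][:2],z] for z in (.05,.08)]))
E
```

```text
clock: 21.55
tool_pos: [0.598, 0.2903, 0.2014]
eef_rot: [1.0, -0.001, -0.002, -0.001]
contact_force: [0.4, 0.1, 0.1]
opening: 1.0
clock: 22.35
tool_pos: [0.4279, 0.2645, 0.1992]
eef_rot: [1.0, -0.001, -0.003, -0.001]
contact_force: [0.7, 0.3, 0.0]
opening: 0.661
[0.4273196  0.26433704 0.19916577] [ 9.99994923e-01 -8.70885358e-04 -3.02697491e-03 -4.82145814e-04] 0.6014343536730875
[318.9 191.1] [307 176  25  31 622]
[[321.61407586 184.70836953]
 [321.53894058 194.70917657]]
```

View pics/w9.png

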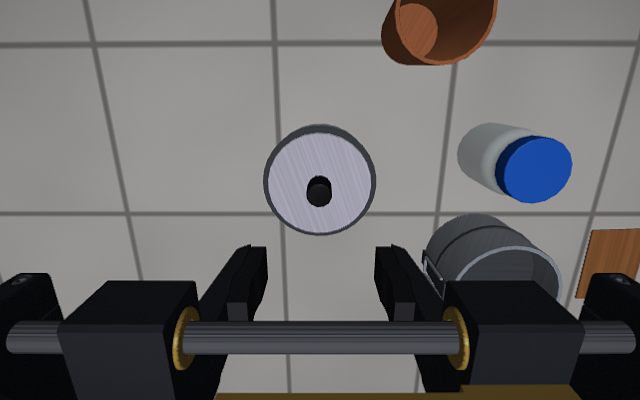

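Knob top is at (319,195), within 2 mm of the jaw centre line; the blue jar stands upright (cap 534,169). I grip the knob.

```bash
P='python3 -m pendant'; $P '[[[0,0,0],[-0.002,0,0.045],0.6],[[0,0,0],[-0.002,0,0.085],0.6],[[0,0,0],[-0.002,0,0.11],0.6],[[0,0,0],[-0.002,0,0.128],0.6],[[0,0,0],[-0.002,0,0.137],0.6],[[0,0,0],[-0.002,0,0.137],0.6],[[0,0,0],[-0.002,0,0.137],0.6],[[0,0,0],[-0.002,0,0.137],0.6]]' 35
$P '[[[0,0,0],[0,0,0],0.1],[[0,0,0],[0,0,0],0.1],[[0,0,0],[0,0,0],0.1],[[0,0,0],[0,0,0],0.1],[[0,0,0],[0,0,0],0.1],[[0,0,0],[0,0,0],0.1],[[0,0,0],[0,0,0],0.1],[[0,0,0],[0,0,0],0.1]]' 35
```

```text
clock: 23.25
tool_pos: [0.424, 0.2649, 0.0633]
eef_rot: [1.0, -0.0, -0.003, -0.001]
contact_force: [0.0, -0.1, 0.1]
opening: 0.597
clock: 24.05
tool_pos: [0.4247, 0.2647, 0.0626]
eef_rot: [1.0, -0.001, -0.002, -0.001]
contact_force: [4.8, 0.1, 2.4]
opening: 0.239
```

```bash
P='python3 -m pendant'; $P '[[[0,0,0],[0,0,-0.04],0.1],[[0,0,0],[0,0,-0.08],0.1],[[0,0,0],[0,0,-0.13],0.1],[[0,0,0],[0.04,0.02,-0.13],0.1],[[0,0,0],[0.08,0.045,-0.13],0.1],[[0,0,0],[0.12,0.07,-0.13],0.1],[[0,0,0],[0.15,0.088,-0.13],0.1],[[0,0,0],[0.17,0.098,-0.13],0.1],[[0,0,0],[0.17,0.098,-0.13],0.1],[[0,0,0],[0.17,0.098,-0.13],0.1]]' 
$P '[[[0,0,0],[0,0,0.02],0.1],[[0,0,0],[0,0,0.04],0.1],[[0,0,0],[0,0,0.04],0.1],[[0,0,0],[0,0,0.04],0.1]]'
python3 - <<'E'
from h import *
snap('side','s10'); snap('wrist','w10'); st=r.get_state(); print(st['tool_pos'],st['eef_rot'],st['opening'])
im=cv2.imread('pics/s10.png')[190:310,230:430]; w=cv2.imread('pics/w10.png')
cv2.imwrite('pics/c10.png',np.vstack([cv2.resize(im,(500,300),interpolation=cv2.INTER_CUBIC),cv2.resize(w,(500,300))]))
E
```

```text
clock: 25.05
tool_pos: [0.5916, 0.1662, 0.1893]
eef_rot: [1.0, -0.001, -0.007, -0.0]
contact_force: [-1.0, -0.2, -4.3]
opening: 0.239
clock: 25.45
tool_pos: [0.5921, 0.1672, 0.1507]
eef_rot: [1.0, 0.0, -0.005, -0.001]
contact_force: [0.6, -0.7, -3.9]
opening: 0.239
[0.59378412 0.16684032 0.15191853] [ 9.99994804e-01 -1.05103463e-04 -3.13564979e-03 -7.40068422e-04] 0.23616860562539257
```

View pics/c10.png

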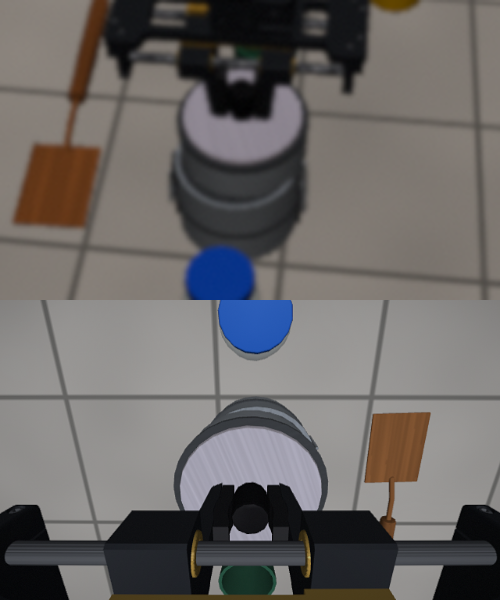

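Tier hangs level over the carrier; in both views the carrier lies a hair farther to +x. I shift 2 mm and lower with force feedback.

```bash
P='python3 -m pendant'; $P '[[[0,0,0],[0.002,0,0.004],0.1],[[0,0,0],[0.002,0,0.008],0.1],[[0,0,0],[0.002,0,0.01],0.1],[[0,0,0],[0.002,0,0.01],0.1],[[0,0,0],[0.002,0,0.01],0.1]]'
$P '[[[0,0,0],[0,0,0.001],0.1],[[0,0,0],[0,0,0.002],0.1],[[0,0,0],[0,0,0.003],0.1],[[0,0,0],[0,0,0.003],0.1]]'
```

```text
clock: 26.05
tool_pos: [0.5957, 0.1662, 0.141]
eef_rot: [1.0, -0.001, -0.004, -0.0]
contact_force: [0.4, 0.1, -4.2]
opening: 0.236
clock: 26.45
tool_pos: [0.5956, 0.1662, 0.1379]
eef_rot: [1.0, -0.001, -0.004, -0.0]
contact_force: [0.4, 0.1, -4.3]
opening: 0.24
```

No side force and the foot is entering the mouth.

```bash
P='python3 -m pendant'; $P '[[[0,0,0],[0,0,0.001],0.1],[[0,0,0],[0,0,0.002],0.1],[[0,0,0],[0,0,0.003],0.1],[[0,0,0],[0,0,0.003],0.1],[[0,0,0],[0,0,0.003],0.1]]'
```

```text
clock: 26.95
tool_pos: [0.5959, 0.1662, 0.1366]
eef_rot: [1.0, -0.001, -0.003, -0.001]
contact_force: [-3.7, -0.4, 8.0]
opening: 0.235
```

Contact at exactly the predicted seated height (0.1366). I release, retreat and check.

```bash
P='python3 -m pendant'; $P '[[[0,0,0],[0,0,-0.001],0.1],[[0,0,0],[0,0,-0.001],0.4],[[0,0,0],[0,0,-0.001],0.6],[[0,0,0],[0,0,-0.001],0.6],[[0,0,0],[0,0,-0.001],0.6],[[0,0,0],[0,0,-0.001],0.6],[[0,0,0],[0,0,-0.04],0.6],[[0,0,0],[0,0,-0.09],0.6],[[0,0,0],[0,0,-0.14],0.6],[[0,0,0],[0,0,-0.14],0.6]]'
$P '[[[0,0,0],[-0.14,0,0],0.6],[[0,0,0],[-0.14,0.0,0],0.6],[[0,0,0],[-0.14,0,0],0.6],[[0,0,0],[-0.14,0.0,0],0.6],[[0,0,0],[-0.14,0,0],0.6],[[0,0,0],[-0.14,0,0],0.6],[[0,0,0],[-0.14,0,0],0.6]]'
python3 - <<'E'
from h import *
snap('top','t11');snap('side','s11'); snap('wrist','w11'); snap('wrist','w11')
t=cv2.imread('pics/t11.png')[130:290,160:500]; s=cv2.imread('pics/s11.png')[60:400,220:450]
cv2.imwrite('pics/c11.png',cv2.resize(t,(799,376),interpolation=cv2.INTER_CUBIC))
w=cv2.imread('pics/w11.png')
cv2.imwrite('pics/c12.png',np.hstack([cv2.resize(s,(400,591)),cv2.copyMakeBorder(cv2.resize(w,(400,250)),0,341,0,0,cv2.BORDER_CONSTANT)]))
E
```

```text
clock: 27.95
tool_pos: [0.6011, 0.1661, 0.2823]
eef_rot: [1.0, -0.001, 0.004, -0.002]
contact_force: [0.3, -0.8, -0.3]
opening: 0.602
clock: 28.65
tool_pos: [0.4583, 0.1662, 0.2759]
eef_rot: [1.0, -0.001, -0.003, -0.0]
contact_force: [0.4, -0.5, -0.2]
opening: 0.6
```

View pics/c11.png

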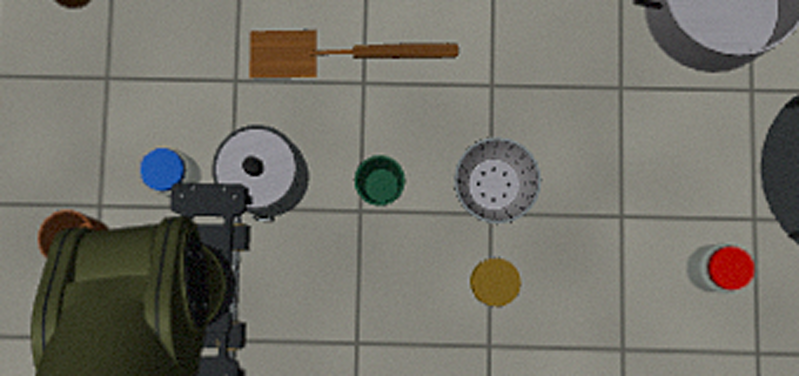

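View pics/c12.png

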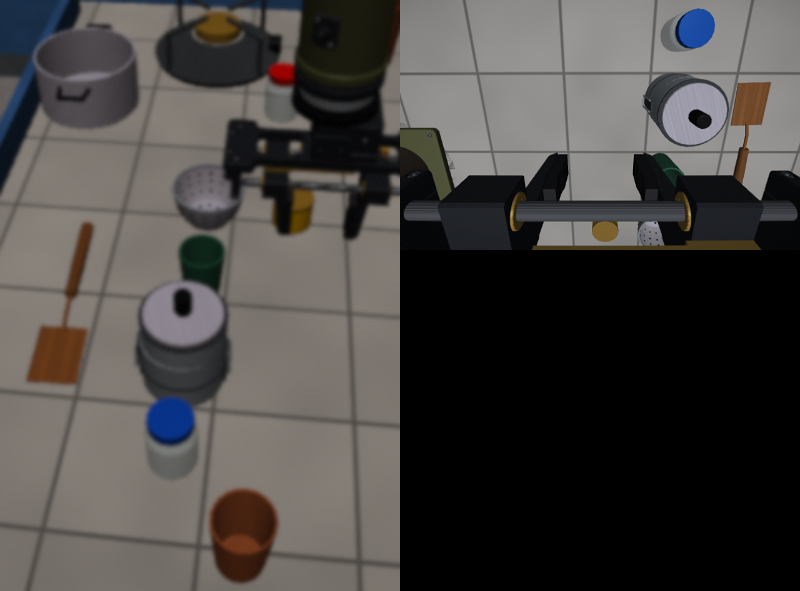

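Everything stands upright, the tier is flush on the carrier, and the bystanders look unmoved. I'll measure numerically with the one top camera.

```bash
python3 - <<'E'
from h import *
k=2.35; P={}
for n,u,v,z in [('tier lid',254,166,.124),('knob',253.5,166.5,.154),('jar',162.5,169,.09),('cup',380,179.5,.075),('col',497,180,.06),('tin',496,282,.052),('red',731,268,.09)]:
    P[n]=pt('t11',160+u/k,130+v/k,z); print(n,P[n].round(4))
c=P['col'];T=P['tier lid']
print('tin-col',P['tin']-c,'jar-T',P['jar']-T,'cup-T',P['cup']-T,'cup-c',P['cup']-c)
for n,lo,hi,z in [('jar',(105,120,60),(125,255,255),.088),('red',(0,180,100),(5,255,255),.088)]:
  for f in ('t0','t11'):
    q,s=blob(f,lo,hi,(180,150,520,280)); print(n,f,q,pt(f,*q,z).round(4))
a=cv2.imread('pics/t0.png').astype(int);b=cv2.imread('pics/t11.png').astype(int)
print('spatula diff',abs(a-b)[138:168,262:360].mean(), 'tumbler/side', abs(cv2.imread('pics/s0.png').astype(int)-cv2.imread('pics/s11.png'))[340:395,335:385].mean())
E
```

```text
tier lid [0.5963 0.1638 0.124 ]
knob [0.5923 0.1594 0.154 ]
jar [0.5943 0.2818 0.09  ]
cup [0.5881 0.0145 0.075 ]
col [ 0.5919 -0.1324  0.06  ]
tin [ 0.4643 -0.133   0.052 ]
red [ 0.4877 -0.4118  0.09  ]
tin-col [-0.12752303 -0.00058229 -0.008     ] jar-T [-0.0020493  0.118013  -0.034    ] cup-T [-0.00826503 -0.14933382 -0.049     ] cup-c [-0.00379585  0.14686852  0.015     ]
jar t0 [303.  261.3] [0.4286 0.0637 0.088 ]
jar t11 [228.4 201.5] [0.5957 0.2846 0.088 ]
red t0 [470.9 243.7] [ 0.4887 -0.4121  0.088 ]
red t11 [470.9 243.8] [ 0.4884 -0.4121  0.088 ]
spatula diff 7.9930839002267575 tumbler/side 6.508606060606061
```

All placings measure well inside tolerance. I'm handing in.

```bash
python3 -c "
from plant import r
print(r.get_state()['contact_force']); print(r.finish_job())"
```

```text
[-0.133705    0.20957385  0.61587515]
the job is handed in; nothing more can be done
None
```

The job is handed in after about 29 s of robot time. The cup, tin and blue-capped jar are in their places and the loose tier is on the carrier. All four are upright and released, and the arm is clear of them.

| Item | Last check (top camera unless noted) | Required |
|---|---|---|
| Cup | 149 mm from carrier, 147 mm from colander; 8 mm and 4 mm off in x | both below 168 mm; within 25 mm in x |
| Blue-capped jar | 118–121 mm from carrier centre (gap about 36–39 mm); 1–2 mm off in x | 107–137 mm; within 20 mm in x |
| Tin | 128 mm in front of colander; 1 mm sideways | 111–141 mm; within 18 mm sideways |
| Tier | met the carrier at the height expected for fully seated (by arm position); looked flush in the side and top pictures | centres within 6 mm; seated height |

- **Setting down:** the cup, tin and jar were each lowered until the wrist force showed contact (12–17 N), then released.
- **Bystanders:** the red-capped jar measured unmoved. The tumbler and spatula looked unmoved in the pictures, where differences were no more than image noise.
- **Disagreements:** the top and wrist cameras differed by about 4–8 mm in y, so I combined both for the targets. The tier's knob also read about 6 mm off its lid centre in the last top picture, which I put down to rough pixel reading at that height. The last top check did not separately confirm that the tier centre is within 6 mm.

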